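Balance a cast lever above a levelled setting fixture

TASK

First set the tilting plate of the bolted-down setting fixture level and leave it so. Then pick up the cast offset lever by its balance point and hold it level, lengthwise in line with the plate, its big boss straight above the plate's round ring seat and its small eye above the two-walled fork, the lever's underside about 6 cm above the plate's top and never touching the fixture. The program finishes while still holding the lever there, with the plate still level and the bystanding tape roll and bottle left where they stand.

Things in the scene. Friction and masses are not known exactly. Their poses are not given: they have to be found in the camera images.
- fixture: Bolted-down fixture: dark steel base 150 x 110 x 10 mm, two grey cheeks (40 mm wide, tops 95 mm above the bench, 98 mm over the bolt heads) and a tilting steel plate between. Origin: centre of the underside, on the bench; x along the plate from ring end (-x) to fork end (+x), y along the hinge, z up. The hinge axis is 75 mm above the bench.
- tilt_plate (a joint): Tilt of the plate (280 x 60 x 10 mm) about the hinge through its middle, rad: 0 = level (top face then 80 mm above the bench), positive = ring end up, fork end down; stops at -0.4 and 0.4, starts at 0.2 to 0.36. Balanced; stays where it is left (stiff hinge, 0.35 N m: about 3 N pressed on a raised end moves it).
- ring_seat (a point): Point on the plate's top face at the centre of the round seat, a raised ring of 62 mm outer and 52 mm inner diameter, 8 mm high, 80 mm from the hinge towards -x of the fixture. The boss belongs above it.
- fork_seat (a point): Point on the plate's top face midway between the fork's two walls (30 long, 7 thick, 8 mm high, 32 mm apart), 80 mm from the hinge towards +x of the fixture. The eye belongs above it.
- ring_end (a point): Point on the plate's top face on its middle line, 127 mm from the hinge and 13 mm from the plate's end, beyond the ring: a bare place to press this end down.
- fork_end (a point): The same at the other end, beyond the fork, 127 mm from the hinge.
- lever_balance (a point): Balance point (centre of mass) of the loose cast aluminium lever: on its bar at mid-height, 24 mm above the underside, 47 mm from the boss's axis, 113 mm from the eye's. The bar here is 14 mm wide and 14 mm high (17 to 31 mm above the underside). Axes: x along the bar from boss to eye, z up.
- lever_boss (a point): Centre of the lever's big boss, at mid-height (24 mm above its underside).
- lever_eye (a point): Centre of the lever's small eye, at mid-height (24 mm above its underside).
- lever: The loose lever, 194 mm long, 0.2 to 0.45 kg: a big round boss (44 mm diameter, 48 mm high) and a small round eye (24 mm diameter, 48 mm high), axes 160 mm apart, joined by a straight bar. Origin on the underside midway between boss and eye, 33 mm from the balance point. Axes as for the balance point.
- tape: Roll of beige tape lying flat, 65 mm diameter, 19 mm high, loose bystander; origin at the centre of its underside.
- bottle: Clear 100 ml bottle with a screw cap, 56 mm diameter, 105 mm high, loose bystander; origin at the centre of its underside.

How it is judged:
By the outcome, as a careful person would: the job done as asked, in the order asked, and still so for the second after the job is handed in, while the arm keeps its last pose, push and grip.
It also fails if it takes over 51 s, if anything falls off the work surface, if the arm or the gripper's body presses on something with over 40 N, if the wrist force passes 120 N, or if a joint passes its speed limit or range.

ROBOT

A 6-joint arm with a two-finger parallel gripper is mounted at the origin on a cart in front of the work surface, level with it; the furniture and walls round the work are solid. World frame = base frame: x ahead of the robot, y to its left, z up, the work surface at z = 0. Lengths are in mm, angles in rad, forces in N, time in s.
With the tool pointing down it reaches from about 275 to 975 mm from the base axis. Payload 8.4 kg.
Tool frame: the origin (TCP) lies at the very end of the fingers, on their centre line; the grasp point (between the pads) lies 19 mm behind it (grasp_offset is the distance from the TCP to the grasp point, in mm); y points along the fingers, z is the direction in which the jaws open and shut, and the axes are right-handed (so a half turn about y gives the same grasp; the last joint's range is limited). The gripper opens to 92 mm and grips with 3 to 60 N. Pads are 20 mm wide; open, the fingers measure 128 mm over their backs; the gripper's body (75 mm by 189 mm) begins 69 mm behind the grasp point.
Start: joints at [-1.272, 0.353, 1.633, -0, 1.155, -0.002], TCP at [185.176, -596.94, 214.583] pointing down, gripper open.
Joint ranges: [-2.63, 2.63], [-0.92, 2.1], [0.06, 2.66], [-1.3, 4.44], [0, 2.69], [-3.02, 3.02]. Speed limits (rad/s): [2.22, 2.22, 2.79, 3.14, 3.14, 3.14].

INTERFACE

Orientations are given as a unit quaternion [w, x, y, z].
In Python, from plant import sense, grab_frame, hand_in, grasp_offset gives the robot as it stands.
- The arm moves only by the tool carry_out, never from a script. Its argument "motion" is text: rows parted by semicolons, each of 5 numbers parted by spaces: the shift along the tool's x, y, z in cm, then the turn about the tool's y in degrees, then the gripper's target within -1 to 1 (fully open at 1, half-way at 0, shut at -1). A call has 1 to 12 rows; each row shifts and turns the pose as measured when the row begins, along the tool's axes as they then stand; what a row does not reach is not made up. A row lasts 1/12 s, in which the tool goes at most 41.7 mm and 7.16 degrees, less where a joint would pass 70% of its speed; a pose out of reach is approached as far as the arm can. A call is refused whole if a number of a shift passes 4.17 or a number of a turn 7.16, either way. A call with a gripper value outside its range is refused whole. The fingers move at their own pace and stop on an object; the grip force is fixed at half the most. Time passes only in rows, so rows that do not move let the fingers close. It gives the time, the measured TCP pose, the force and the opening at its end, in the units of the state.
- sense(): the state, without advancing time (a new reading comes with each control period).
- grab_frame(name): name is "side" or "top" or "wrist"; returns a dict with "image" (400x640x3 uint8, red, green, blue), "depth" (400x640 float32, mm along the optical axis (not along the pixel's ray), 0 where there is no reading), "intrinsics" (3x3 intrinsics, pixels), "R" (3x3) and "t" (3): a world point X has camera coordinates R X + t. Camera axes: x right, y down, z forward; pixel columns grow to the right and rows downward; lengths in mm; the calibration is good to about 2 mm. A picture is of the moment at which its call begins.
- hand_in(): hands the job in, once; it reports no verdict.
The state is a dict: "clock": time; "joint_positions": joint angles; "dq": joint speeds; "effort": joint torques, N m; "position": TCP position; "orientation": TCP orientation; "force": force on the tool from outside, world axes, zero at the start; "ft_torque": the same for the moment, N m; "grip_width": finger opening in mm.
Only numpy, scipy, OpenCV 4.12 (cv2) and the standard library are available. Lean on these libraries where they do the work, as an engineer would, in place of code of your own. Each camera call takes 0.05 s, during which the arm holds its last target.

## Working session

There is one attempt and no reset: what is moved stays moved. The work goes in short steps, Python scripts to look and compute and a tool call to move; the robot and the scene stay as the last step left them, time stands still between calls to the robot, and variables do not carry over. Pictures are saved under pics/ and viewed, and the job is handed in when it is done.

Besides the shell and the picture viewer there is one more tool, called after "Call:" as name(argument=value, ...), one argument or row to a line, values as JSON. carry_out: Moves the arm, as the interface text tells. Its arguments: {"type":"object","properties":{"motion":{"type":"string"}},"required":["motion"]}

```bash
mkdir -p pics; ls; cat > h.py <<'E'
import numpy as np,cv2
from plant import sense,grab_frame,hand_in,grasp_offset
def save(n,fn,crop=None,s=1):
    f=grab_frame(n); im=f["image"][...,::-1].copy()
    np.savez('pics/'+fn+'.npz',**f)
    if crop: im=im[crop[1]:crop[3],crop[0]:crop[2]]
    if s!=1: im=cv2.resize(im,None,fx=s,fy=s,interpolation=cv2.INTER_CUBIC)
    cv2.imwrite('pics/'+fn+'.png',im); return f
def p3(f,u,v,d=None):
    K=f["intrinsics"]
    if d is None: 
        a=f["depth"][int(v)-1:int(v)+2,int(u)-1:int(u)+2]; d=np.median(a)
    c=d*np.linalg.inv(K)@[u,v,1]; return f["R"].T@(c-f["t"])
def pz(f,u,v,z):
    r=f["R"].T@(np.linalg.inv(f["intrinsics"])@[u,v,1]); o=-f["R"].T@f["t"]
    return o+r*(z-o[2])/r[2]
def proj(f,X):
    c=f["R"]@np.array(X)+f["t"]; p=f["intrinsics"]@c; return p[:2]/p[2]
E
python3 - <<'E'
from h import *
print(sense()); print(grasp_offset)
for n in("side","top","wrist"): 
    f=save(n,n+"0"); print(n,-f["R"].T@f["t"])
E
```

```text
pics
{'clock': 0.0, 'joint_positions': array([-1.27238428e+00,  3.53622120e-01,  1.63415840e+00,  1.50423218e-05,
        1.15520572e+00, -2.39285500e-03]), 'dq': array([-0.00068539,  0.00090809,  0.00028221, -0.00091877, -0.00178241,
       -0.00048669]), 'effort': array([-5.55744136e-04, -5.93848157e+01, -3.34222627e+01,  6.96525956e-02,
        2.32408138e-02, -1.27608719e-04]), 'position': array([ 185.03847125, -596.44215475,  213.86957429]), 'orientation': array([ 0.10588009, -0.10601579,  0.69961234, -0.69863627]), 'force': array([-0.08279707,  0.11683774,  0.23642632]), 'ft_torque': array([-0.01483527,  0.01118056,  0.02389896]), 'grip_width': 92.27867164398027}
18.700000000000003
side [ 91.46975465 820.18963542 734.03626436]
top [ 328.35707471  -84.12103734 1780.33266665]
wrist [ 261.65945958 -573.8540328   384.1614281 ]
```

View pics/side0.png

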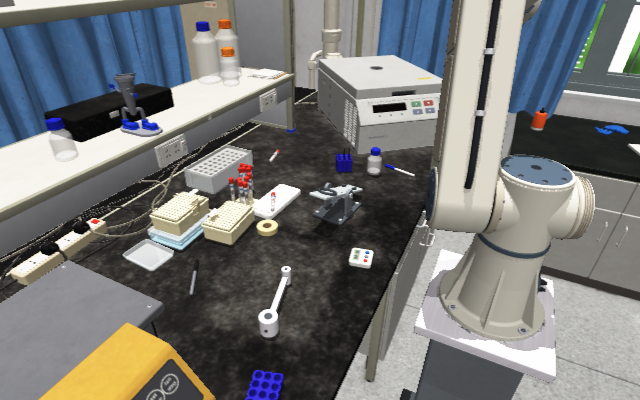

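View pics/top0.png

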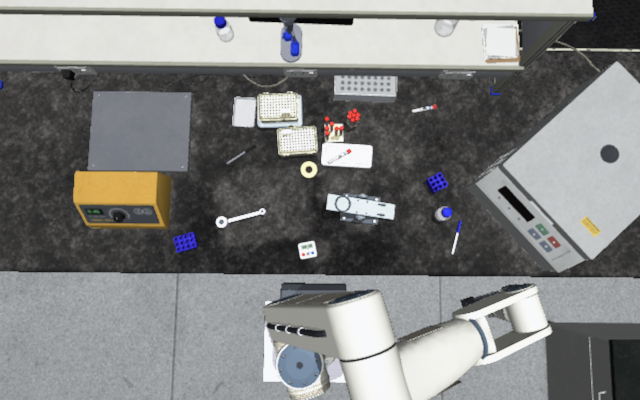

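View pics/wrist0.png

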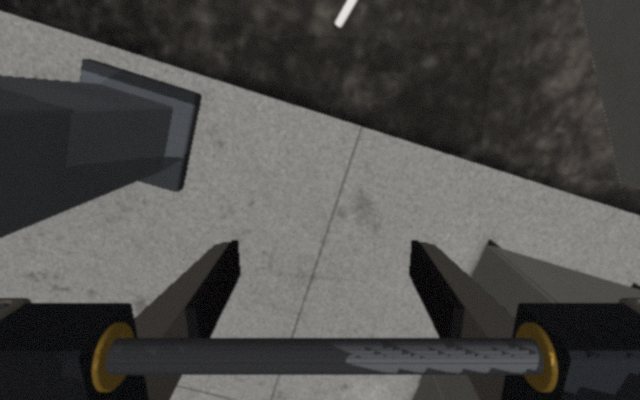

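```bash
python3 - <<'E'
from h import *
for n,c in (("top",(300,175,420,245)),("top",(200,190,290,240)),("side",(290,160,400,240)),("side",(240,250,310,350))):
    im=cv2.imread(f'pics/{n}0.png')[c[1]:c[3],c[0]:c[2]]
    cv2.imwrite(f'pics/c_{n}_{c[0]}.png',cv2.resize(im,None,fx=6,fy=6,interpolation=cv2.INTER_CUBIC))
f=dict(np.load('pics/top0.npz'))
for u,v in((222,222),(262,212),(343,203),(360,208),(388,211),(308,170),(443,213),(330,202),(392,214)): print(u,v,p3(f,u,v).round(1))
E
```

```text
222 222 [447.  322.3  51.1]
262 212 [486.9 171.7  48.5]
343 203 [ 518. -136.  107.]
360 208 [ 502.4 -200.7   83.4]
388 211 [ 496.1 -311.4   41.7]
308 170 [6.607e+02 7.000e-01 2.000e-01]
443 213 [ 484.5 -507.1  105.4]
330 202 [519.3 -87.8 123.5]
392 214 [ 485.6 -328.1   31.5]
```

View pics/c_top_300.png

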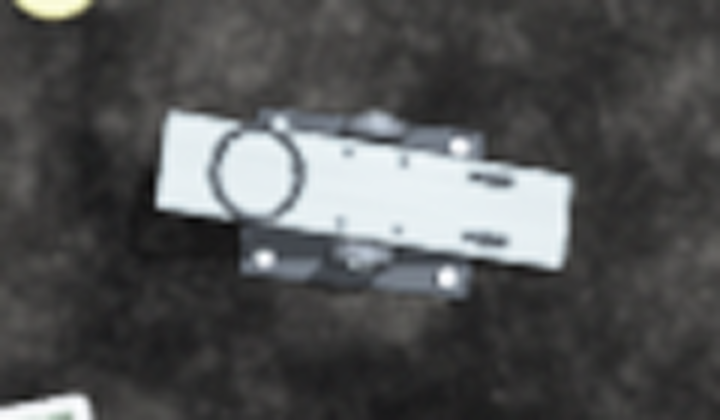

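View pics/c_top_200.png

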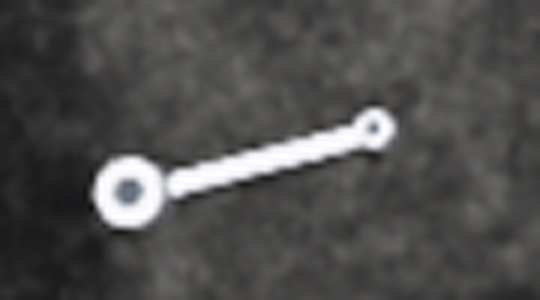

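View pics/c_side_290.png

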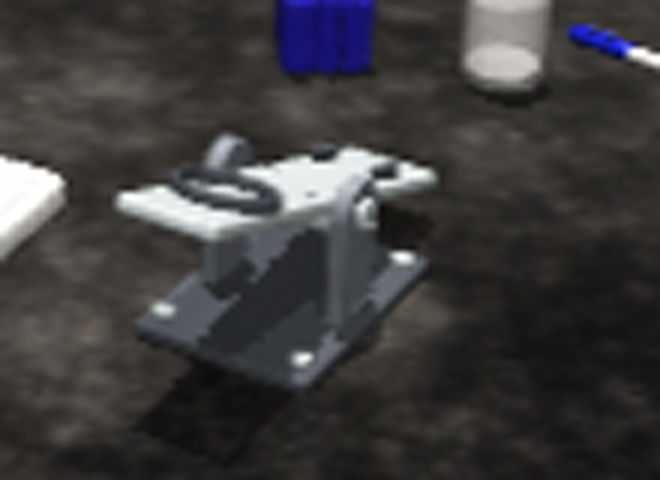

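View pics/c_side_240.png

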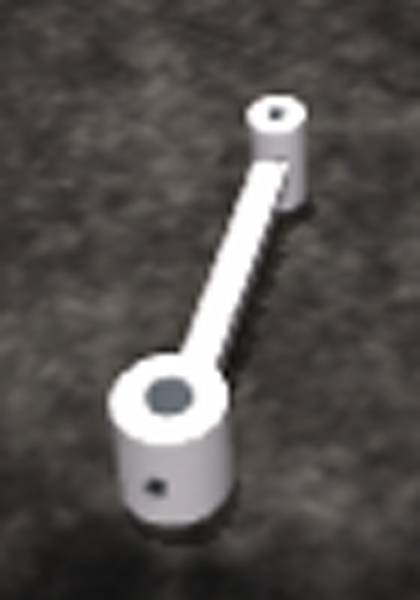

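```bash
cat > tilt.py <<'E'
from h import *
def tilt(f,c=None):
    # plate-top points from depth, in region around the fixture
    d=f["depth"]; K=f["intrinsics"]
    v,u=np.mgrid[0:400,0:640]
    C=np.stack([(u-K[0,2])/K[0,0]*d,(v-K[1,2])/K[1,1]*d,d],-1).reshape(-1,3)
    W=(C-f["t"])@f["R"]
    im=f["image"].reshape(-1,3).astype(int)
    return W,im,u.ravel(),v.ravel(),d.ravel()
E
python3 - <<'E'
from tilt import *
f=dict(np.load('pics/top0.npz'))
W,im,u,v,d=tilt(f)
m=(abs(W[:,0]-502)<60)&(abs(W[:,1]+203)<150)&(d>0)&(im.min(1)>170)&(W[:,2]>20)
P=W[m]; 
for _ in range(5):
    c=P.mean(0);n=np.linalg.svd(P-c)[2][2];n*=np.sign(n[2]);r=(P-c)@n;P=P[abs(r)<3*r.std()+.5]
print(len(P),c,n,r.std(),'tilt',np.arccos(n[2]),'azim of normal',np.arctan2(n[1],n[0]))
a=cv2.minAreaRect(P[:,:2].astype(np.float32)); print(a)
for p in ((342.7,203.8),(381.3,209.8)):
    r=f["R"].T@np.linalg.inv(f["intrinsics"])@[*p,1]; o=-f["R"].T@f["t"]
    print((o+r*((c-o)@n)/(r@n)).round(1))
for p in ((281,122),(459,146),(264,258),(448,277)): print('bolt',pz(f,p[0]/6+300,p[1]/6+175,13).round(1))
for p in ((129,192),(373,128)): print('lever',pz(f,p[0]/6+200,p[1]/6+190,48).round(1))
from scipy.spatial.transform import Rotation as R
q=sense()["orientation"]; print(R.from_quat(np.roll(q,-1)).as_matrix().round(3))
E
```

```text
940 [ 509.06170492 -204.64758999   80.80924637] [-0.03987319 -0.35118722  0.93545586] 3.8068103329228613 tilt 0.3612496848773744 azim of normal -1.6838504691215268
((515.4349975585938, -205.8040771484375), (260.64080810546875, 71.32801055908203), 84.22139739990234)
[ 514.9 -134.9  107.2]
[ 499.6 -284.6   50.4]
bolt [ 559.  -153.8   13. ]
bolt [ 544.4 -270.3   13. ]
bolt [ 469.8 -143.2   13. ]
bolt [ 458.5 -262.9   13. ]
lever [447.2 324.9  48. ]
lever [489.5 171.2  48. ]
[[-0.955 -0.     0.296]
 [-0.296  0.001 -0.955]
 [ 0.    -1.    -0.001]]
```

```bash
cat > plan.py <<'E'
from h import *
from scipy.spatial.transform import Rotation as R
import sys
def plan(x,y,z,jaw,g,n=None,maxs=35):
    """target TCP xyz, jaw azimuth deg, tool down; prints rows"""
    s=sense(); M=R.from_quat(np.roll(s["orientation"],-1)).as_matrix(); p=s["position"]
    a=np.degrees(np.arctan2(M[1,2],M[0,2])); dj=(jaw-a+90)%180-90; d=np.array([x,y,z])-p
    print('pos',p.round(1),'jaw',a.round(2),'down',M[:,1].round(4),'F',s["force"].round(2),'T',s["ft_torque"].round(2),'w',s["grip_width"].round(2),'t',s["clock"],'d',d.round(1),'dj',dj.round(2))
    n=n or int(max(np.ceil(np.linalg.norm(d)/maxs),np.ceil(abs(dj)/6.5),1))
    rows=[]
    for i in range(n):
        az=np.radians(a+dj*i/n); zt=np.array([np.cos(az),np.sin(az),0]); yt=np.array([0,0,-1.]); xt=np.cross(yt,zt)
        e=d/n/10; rows.append("%.2f %.2f %.2f %.2f %g"%(e@xt,e@yt,e@zt,-dj/n,g))
    for i in range(0,n,12): print("; ".join(rows[i:i+12]))
if __name__=="__main__":
    a=[float(v) for v in sys.argv[1:]]; plan(*a[:5],n=int(a[5]) if len(a)>5 else None)
E
python3 plan.py 522 -82 214 -6.3 -1
```

```text
Traceback (most recent call last):
  File "plan.py", line 16, in <module>
    a=[float(v) for v in sys.argv[1:]]; plan(*a[:5],n=int(a[5]) if len(a)>5 else None)
                                        ~~~~^^^^^^^^^^^^^^^^^^^^^^^^^^^^^^^^^^^^^^^^^^
  File "plan.py", line 8, in plan
    print('pos',p.round(1),'jaw',a.round(2),'down',M[:,1].round(4),'F',s["force"].round(2),'T',s["ft_torque"].round(2),'w',s["grip_width"].round(2),'t',s["clock"],'d',d.round(1),'dj',dj.round(2))
                                                                                                                           ^^^^^^^^^^^^^^^^^^^^^
AttributeError: 'float' object has no attribute 'round'
```

```bash
sed -i 's/s\["grip_width"\].round(2)/round(s["grip_width"],2)/' plan.py
python3 plan.py 522 -82 214 -6.3 -1
```

```text
pos [ 185.1 -596.6  214. ] jaw -72.77 down [-3.e-04  1.e-03 -1.e+00] F [-0.27 -0.31  0.63] T [-0.01 -0.01  0.01] w 91.84 t 0.15 d [336.9 514.6  -0. ] dj 66.47
-2.63 0.00 -2.18 -3.69 -1; -2.77 0.00 -2.00 -3.69 -1; -2.89 0.00 -1.82 -3.69 -1; -3.00 0.00 -1.63 -3.69 -1; -3.10 0.00 -1.43 -3.69 -1; -3.19 0.00 -1.23 -3.69 -1; -3.26 0.00 -1.02 -3.69 -1; -3.32 0.00 -0.81 -3.69 -1; -3.37 0.00 -0.59 -3.69 -1; -3.40 0.00 -0.38 -3.69 -1; -3.41 0.00 -0.16 -3.69 -1; -3.42 0.00 0.06 -3.69 -1
-3.41 0.00 0.28 -3.69 -1; -3.38 0.00 0.50 -3.69 -1; -3.34 0.00 0.72 -3.69 -1; -3.29 0.00 0.93 -3.69 -1; -3.22 0.00 1.14 -3.69 -1; -3.14 0.00 1.35 -3.69 -1
```

Call:
carry_out(
  motion="-2.6 0 -2.2 -3.7 -1; -2.8 0 -2.0 -3.7 -1; -2.9 0 -1.8 -3.7 -1; -3.0 0 -1.6 -3.7 -1; -3.1 0 -1.4 -3.7 -1; -3.2 0 -1.2 -3.7 -1; -3.3 0 -1.0 -3.7 -1; -3.3 0 -0.8 -3.7 -1; -3.4 0 -0.6 -3.7 -1; -3.4 0 -0.4 -3.7 -1; -3.4 0 -0.2 -3.7 -1; -3.4 0 0.1 -3.7 -1",
)

```text
clock: 1.15
position: [409.6, -240.4, 211.2]
orientation: [0.369, -0.37, 0.603, -0.602]
force: [0.8, 0.2, -0.3]
grip_width: 14.2
```

```bash
python3 plan.py 522 -82 214 -6.3 -1
```

```text
pos [ 409.6 -240.4  211.2] jaw -26.92 down [-0.0021  0.001  -1.    ] F [ 0.8   0.25 -0.29] T [ 0.02 -0.09 -0.02] w 14.15 t 1.15 d [112.4 158.4   2.8] dj 20.62
-3.20 -0.05 0.47 -3.44 -1; -3.17 -0.05 0.67 -3.44 -1; -3.12 -0.05 0.85 -3.44 -1; -3.07 -0.05 1.04 -3.44 -1; -3.00 -0.05 1.22 -3.44 -1; -2.92 -0.05 1.40 -3.44 -1
```

Call:
carry_out(
  motion="-3.2 0 0.5 -3.4 -1; -3.2 0 0.7 -3.4 -1; -3.1 0 0.8 -3.4 -1; -3.1 0 1.0 -3.4 -1; -3.0 0 1.2 -3.4 -1; -2.9 0 1.4 -3.4 -1; 0 0 0 0 -1",
)

```text
clock: 1.73
position: [526.3, -66.8, 211.1]
orientation: [0.478, -0.477, 0.522, -0.521]
force: [-0.1, -1.4, 0.6]
grip_width: 0.5
```

```bash
python3 plan.py 522 -82 150 -6.3 -1; python3 -c "
from h import *
save('wrist','w1');save('top','t1',(300,150,460,250),5);save('side','s1',(280,120,420,240),5)"
```

```text
pos [526.3 -66.8 211.1] jaw -5.03 down [-7.0e-04  2.3e-03 -1.0e+00] F [-0.12 -1.36  0.61] T [-0.07 -0.01  0.03] w 0.52 t 1.7333 d [ -4.3 -15.2 -61.1] dj -1.27
0.78 3.05 -0.15 0.63 -1; 0.78 3.05 -0.14 0.63 -1
```

View pics/w1.png

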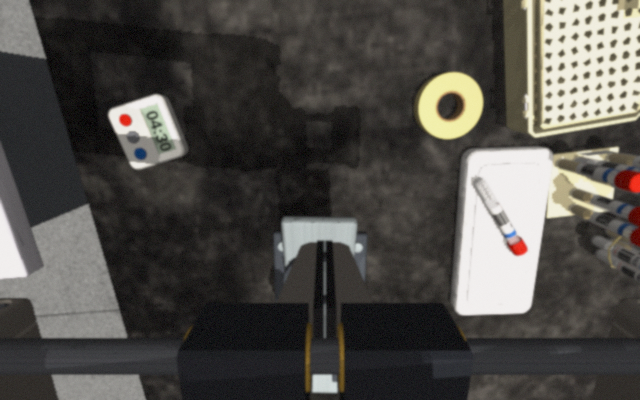

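View pics/s1.png

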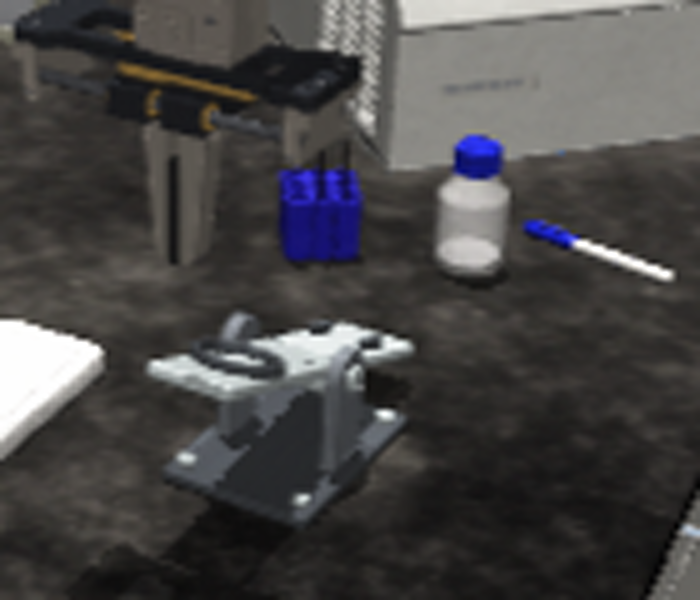

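```bash
python3 -c "
from h import *
f=dict(np.load('pics/w1.npz'))
im=f['image'][...,::-1]
cv2.imwrite('pics/w1c.png',cv2.resize(im[200:300,260:380],None,fx=6,fy=6,interpolation=cv2.INTER_CUBIC))
for p in ((283,219),(355,218),(320,225)): print(pz(f,*p,127).round(1),p3(f,*p).round(1),pz(f,*p,124))
print(f['R'].round(3))
"
```

```text
[493.5 -71.3 127. ] [492.9 -72.5 123.3] [493.03682567 -72.26958595 124.        ]
[549.5 -75.4 127. ] [549.8 -77.3 121.2] [549.67193402 -76.3826849  124.        ]
[521.8 -78.7 127. ] [521.8 -78.5 127.7] [521.66165671 -79.80809953 124.        ]
[[ 0.996 -0.087 -0.001]
 [-0.084 -0.956  0.28 ]
 [-0.026 -0.279 -0.96 ]]
```

View pics/w1c.png

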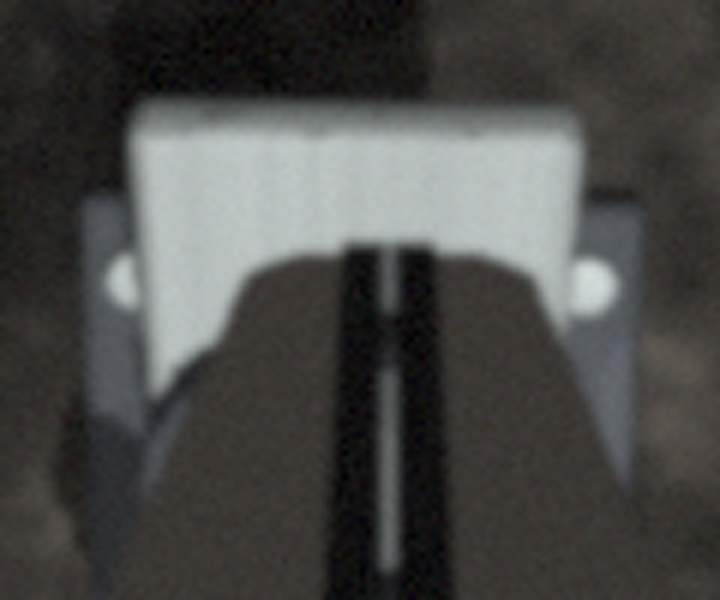

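Call:
carry_out(
  motion="0.8 2.5 -0.1 0.6 -1; 0.8 2.5 -0.1 0.6 -1; 0 0 0 0 -1; 0 0 0 0 -1",
)

```text
clock: 2.22
position: [517.5, -90.7, 160.7]
orientation: [0.468, -0.469, 0.53, -0.529]
force: [-0.6, 0.0, 0.8]
grip_width: 0.5
```

```bash
python3 plan.py 522.5 -82 130 -6.3 -1
```

```text
pos [517.5 -90.7 160.7] jaw -7.0 down [-2.2e-03 -4.0e-04 -1.0e+00] F [-0.61  0.03  0.83] T [-0.06 -0.06  0.02] w 0.49 t 2.2167 d [  5.    8.7 -30.7] dj 0.7
-0.93 3.07 0.39 -0.70 -1
```

Call:
carry_out(
  motion="-0.6 2.0 0.3 -0.5 -1; 0 0 0 0 -1; 0 0 0 0 -1",
)

```text
clock: 2.47
position: [521.2, -87.4, 143.6]
orientation: [-0.469, 0.47, -0.528, 0.529]
force: [0.5, -0.9, -0.2]
grip_width: 0.2
```

```bash
python3 plan.py 522.5 -82 80 -6.3 -1; python3 -c "
from h import *
save('wrist','w2',(220,150,420,300),4)"
```

```text
pos [521.2 -87.4 143.6] jaw -6.74 down [-6.e-04 -9.e-04 -1.e+00] F [ 0.5  -0.95 -0.22] T [-0.01 -0.05  0.02] w 0.22 t 2.4667 d [  1.3   5.4 -63.6] dj 0.44
-0.27 3.18 0.04 -0.22 -1; -0.27 3.18 0.04 -0.22 -1
```

View pics/w2.png

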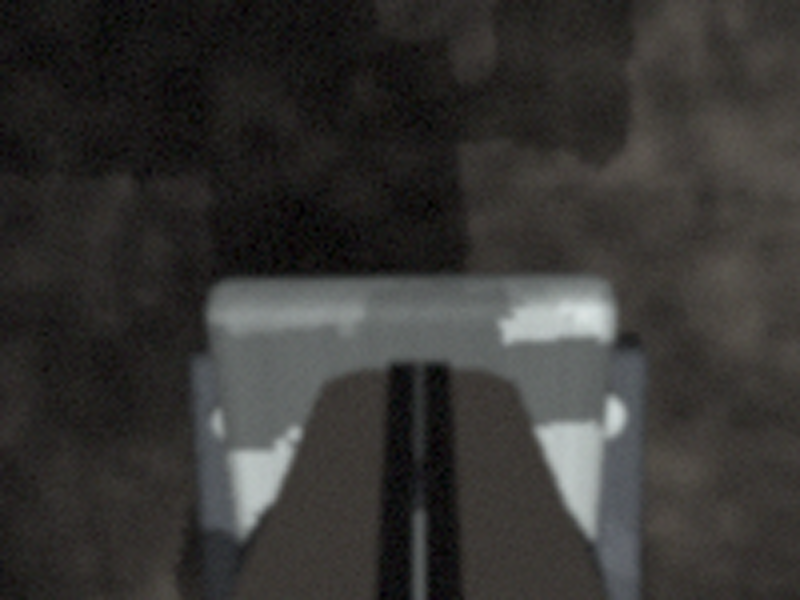

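Call:
carry_out(
  motion="-0.6 1.2 0.1 -0.4 -1; 0 0.4 0 0 -1; 0 0 0 0 -1; 0 0 0 0 -1",
)

```text
clock: 2.85
position: [524.3, -81.4, 129.5]
orientation: [-0.472, 0.471, -0.526, 0.528]
force: [-0.7, 0.3, -0.6]
grip_width: 0.6
```

```bash
python3 plan.py 522.5 -82 80 -6.3 -1; python3 -c "
from h import *
save('wrist','w3',(220,150,420,300),4)"
```

```text
pos [524.3 -81.4 129.5] jaw -6.34 down [ 0.0035 -0.0015 -1.    ] F [-0.71  0.29 -0.62] T [-0.09 -0.06  0.01] w 0.59 t 2.85 d [ -1.8  -0.6 -49.5] dj 0.04
0.04 2.48 -0.08 -0.02 -1; 0.04 2.48 -0.08 -0.02 -1
```

View pics/w3.png

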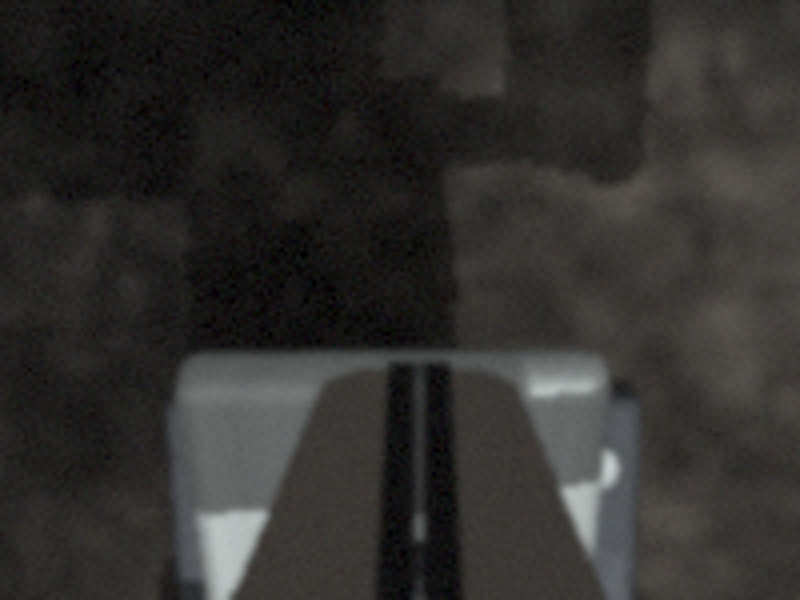

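Call:
carry_out(
  motion="0 1.0 -0.1 0 -1; 0 1.0 0 0 -1; 0 0.8 0 0 -1; 0 0 0 0 -1",
)

```text
clock: 3.23
position: [525.2, -80.9, 100.9]
orientation: [-0.473, 0.47, -0.525, 0.529]
force: [-0.2, -0.9, 1.0]
grip_width: 0.2
```

```bash
python3 plan.py 522.5 -82 80 -6.3 -1
```

```text
pos [525.2 -80.9 100.9] jaw -6.35 down [ 0.0078 -0.0011 -1.    ] F [-0.2  -0.93  0.96] T [-0.04 -0.11  0.03] w 0.25 t 3.2333 d [ -2.7  -1.1 -20.9] dj 0.05
0.14 2.09 -0.25 -0.05 -1
```

Call:
carry_out(
  motion="0.1 0.7 -0.2 0 -1; 0 0.5 0 0 -1; 0 0 0 0 -1; 0 0 0 0 -1",
)

```text
clock: 3.57
position: [523.4, -81.8, 86.9]
orientation: [-0.473, 0.47, -0.525, 0.529]
force: [1.1, 2.2, 2.5]
grip_width: 0.6
```

```bash
python3 plan.py 522.5 -82 80 -6.3 -1;python3 -c "
from h import *
save('wrist','w4',(220,150,420,300),4);save('side','s4',(280,120,420,240),5)"
```

```text
pos [523.4 -81.8  86.9] jaw -6.36 down [ 0.0079 -0.001  -1.    ] F [1.13 2.17 2.55] T [ 0.33 -0.24 -0.06] w 0.56 t 3.5667 d [-0.9 -0.2 -6.9] dj 0.06
0.02 0.69 -0.09 -0.06 -1
```

View pics/w4.png

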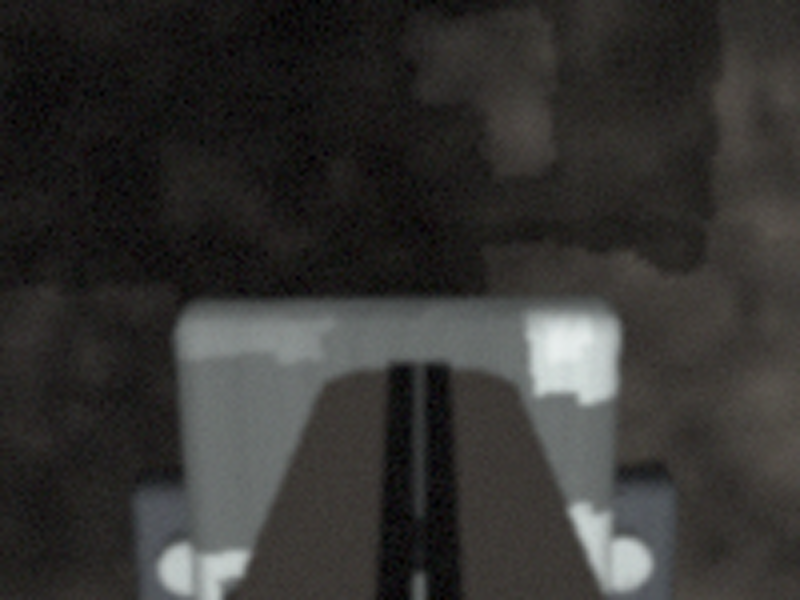

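View pics/s4.png

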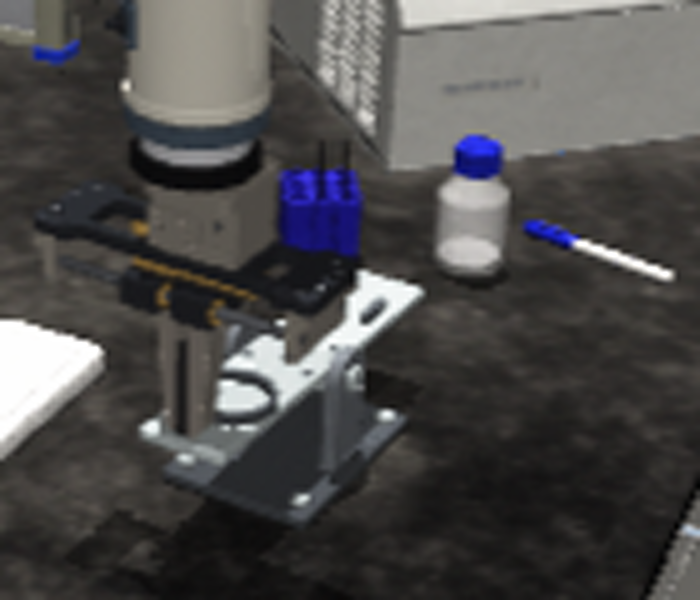

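Call:
carry_out(
  motion="0 0.4 0 0 -1; 0 0 0 0 -1; 0 0 0 0 -1",
)

```text
clock: 3.92
position: [522.8, -82.1, 82.9]
orientation: [-0.473, 0.47, -0.525, 0.529]
force: [0.3, 0.3, 1.0]
grip_width: 0.8
```

```bash
python3 plan.py 522.5 -82 80 -6.3 -1; python3 -c "
from h import *
print(sense()['position'],sense()['joint_positions'])"
```

```text
pos [522.8 -82.1  82.9] jaw -6.34 down [ 0.0069 -0.0014 -1.    ] F [0.35 0.26 0.99] T [-0.03 -0.01  0.01] w 0.8 t 3.9167 d [-0.3  0.1 -2.9] dj 0.04
-0.00 0.29 -0.03 -0.04 -1
[522.77934722 -82.06022084  82.86276237] [-1.58296908e-01  3.71808242e-01  1.95301601e+00 -4.80540365e-04
  8.09751335e-01 -4.73447441e-02]
```

Call:
carry_out(
  motion="0 0.2 0 0 -1; 0 0 0 0 -1; 0 0 0 0 -1",
)

```text
clock: 4.17
position: [522.5, -82.1, 80.7]
orientation: [-0.473, 0.47, -0.525, 0.529]
force: [0.6, -0.7, 1.7]
grip_width: 0.4
```

```bash
python3 plan.py 522.5 -82 80 -6.3 -1; python3 -c "
from h import *
for i in range(4): grab_frame('top'); s=sense(); print(s['position'],s['force'],s['ft_torque'])"
```

```text
pos [522.5 -82.1  80.7] jaw -6.33 down [ 0.0065 -0.0015 -1.    ] F [ 0.65 -0.65  1.68] T [ 0.01 -0.23  0.03] w 0.43 t 4.1667 d [-0.   0.1 -0.7] dj 0.03
-0.01 0.07 -0.00 -0.03 -1
[522.52925076 -82.13593056  80.66186037] [-0.16987835 -0.41942218 -0.66560001] [ 0.00467923 -0.03364814  0.0317248 ]
[522.51123536 -82.1054228   80.69175351] [ 0.50645747 -0.20315145 -0.06801004] [-0.04736269 -0.07874752  0.03769033]
[522.53295071 -82.10045299  80.68853183] [ 0.64743785 -0.00838853 -0.40119132] [-0.03597793 -0.04422103 -0.00726328]
[522.55679092 -82.07710877  80.70166461] [-0.38772781 -0.04291091  0.45828978] [-0.00434095 -0.09870556 -0.0034403 ]
```

Call:
carry_out(
  motion="0 0.07 0 0 -1; 0 0 0 0 -1; 0 0 0 0 -1",
)

```text
clock: 4.62
position: [522.5, -82.1, 80.1]
orientation: [-0.473, 0.47, -0.525, 0.529]
force: [-0.0, 0.4, -0.5]
grip_width: 0.3
```

```bash
python3 plan.py 522.5 -82 80 -6.3 -1
```

```text
pos [522.5 -82.1  80.1] jaw -6.34 down [ 0.0065 -0.0015 -1.    ] F [-0.02  0.42 -0.48] T [-0.02 -0.1  -0.04] w 0.32 t 4.6167 d [-0.   0.1 -0.1] dj 0.04
-0.01 0.01 -0.00 -0.04 -1
```

Call:
carry_out(
  motion="0 -1.0 0 0 -1; 0 -2.5 0 0 -1; 0 -3 0 0 -1; 0 -3 0 0 -1; 0 -3 0 0 -1; 0 -1 0 0 -1",
)

```text
clock: 5.12
position: [518.4, -81.5, 219.9]
orientation: [0.471, -0.472, 0.527, -0.526]
force: [-0.5, -0.1, 0.0]
grip_width: 0.7
```

```bash
python3 plan.py 477 224 230 15.4 1
```

```text
pos [518.4 -81.5 219.9] jaw -6.34 down [-2.2e-03 -4.0e-04 -1.0e+00] F [-0.54 -0.06  0.01] T [-0.02 -0.14 -0.03] w 0.67 t 5.1167 d [-41.4 305.5  10.1] dj 21.74
-3.32 -0.11 -0.83 -2.42 1; -3.36 -0.11 -0.69 -2.42 1; -3.38 -0.11 -0.55 -2.42 1; -3.40 -0.11 -0.41 -2.42 1; -3.42 -0.11 -0.26 -2.42 1; -3.42 -0.11 -0.12 -2.42 1; -3.43 -0.11 0.03 -2.42 1; -3.42 -0.11 0.17 -2.42 1; -3.41 -0.11 0.31 -2.42 1
```

Call:
carry_out(
  motion="-3.2 0 -0.8 -2.4 1; -3.3 0 -0.7 -2.4 1; -3.4 0 -0.5 -2.4 1; -3.4 0 -0.4 -2.4 1; -3.4 0 -0.2 -2.4 1; -3.4 0 -0.1 -2.4 1; -3.4 0 0 -2.4 1; -3.2 0 0.2 -2.4 1; -2.0 0 0.2 -2.0 1; 0 0 0 0 1; 0 0 0 0 1",
)

```text
clock: 6.03
position: [481.2, 216.6, 234.1]
orientation: [0.567, -0.56, 0.423, -0.432]
force: [-0.1, 0.3, 0.4]
grip_width: 72.0
```

```bash
python3 plan.py 477 224 230 15.4 1; python3 -c "
from h import *
save('wrist','w5');save('top','t5',(300,175,420,245),6);save('side','s5',(290,160,400,240),6)"
```

```text
pos [481.2 216.6 234.1] jaw 15.66 down [ 1.610e-02  1.000e-04 -9.999e-01] F [-0.06  0.32  0.39] T [-0.02 -0.06 -0.  ] w 71.98 t 6.0333 d [-4.2  7.4 -4.1] dj -0.26
-0.83 0.41 -0.20 0.26 1
```

View pics/w5.png

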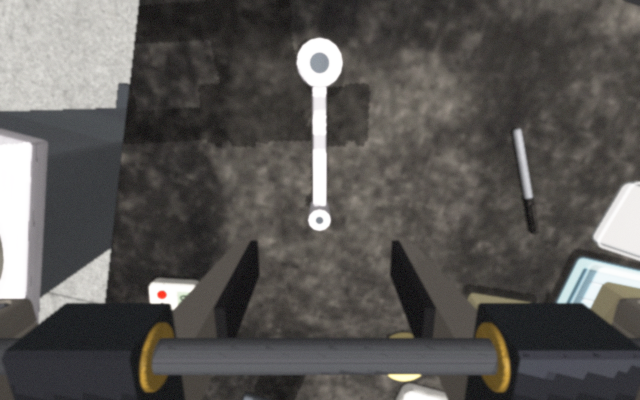

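View pics/t5.png

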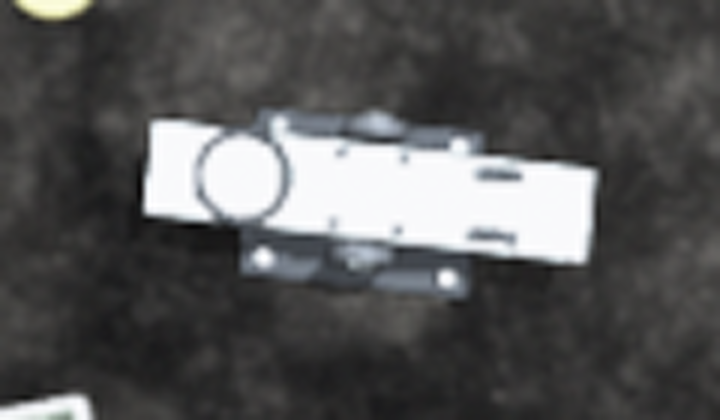

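View pics/s5.png

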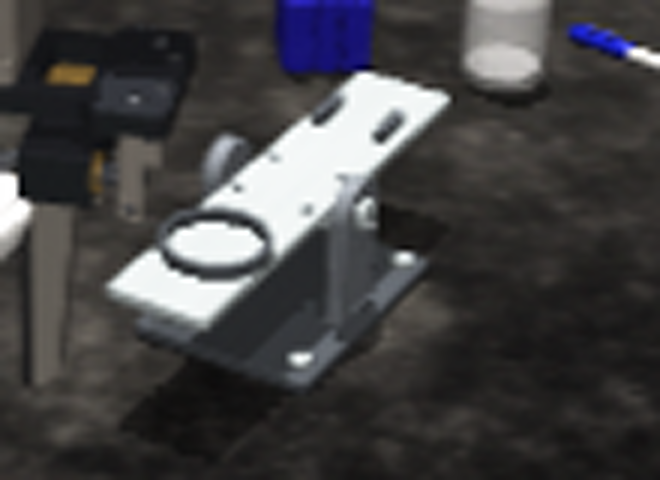

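```bash
python3 - <<'E'
from tilt import *
for n in ('t5','s5'):
    f=dict(np.load(f'pics/{n}.npz'))
    W,im,u,v,d=tilt(f)
    ax=np.array([-.11,-.994]); rel=W[:,:2]-[509,-206]
    lx=rel@ax; ly=rel@[.994,-.11]
    m=(abs(lx)<135)&(abs(ly)<26)&(d>0)&(W[:,2]>60)&(W[:,2]<105)&(im.min(1)>150)
    P=W[m];lx=lx[m]; ly=ly[m]
    A=np.c_[lx,ly,np.ones(len(lx))];w=np.ones(len(lx),bool)
    for _ in range(5):
        c,*_r=np.linalg.lstsq(A[w],P[w,2],rcond=None);r=P[:,2]-A@c;w=abs(r)<2.5*r[w].std()
    print(n,w.sum(),'slope x,y',c.round(4),r[w].std())
    K=np.zeros(im.shape[0],bool);K[:]=False
f=dict(np.load('pics/t5.npz'))
q=lambda x,y:(300+(x+.5)/6-.5,175+(y+.5)/6-.5)
R_=pz(f,*q(242,177),80);F=pz(f,*q(496,206),80)
C=[pz(f,*q(*p),80) for p in((150,120),(145,216),(597,170),(586,264))]
print(R_,F,(R_+F)/2,np.degrees(np.arctan2(*(F-R_)[1::-1])),np.linalg.norm(F-R_))
print(np.mean(C,0),np.degrees(np.arctan2(*((C[2]+C[3]-C[0]-C[1])[1::-1]))))
print('bolts',np.mean([pz(f,*q(*p),13) for p in ((281,122),(459,146),(264,258),(448,277))],0))
f=dict(np.load('pics/w5.npz'))
im=f['image'][20:250,280:360,::-1];cv2.imwrite('pics/w5c.png',cv2.resize(im,None,fx=2.5,fy=2.5,interpolation=cv2.INTER_CUBIC))
g=(f['image'].min(2)>150).astype(np.uint8)
c=cv2.HoughCircles(cv2.cvtColor(f['image'],cv2.COLOR_RGB2GRAY)[20:250,280:360],cv2.HOUGH_GRADIENT,1,60,param1=100,param2=12,minRadius=8,maxRadius=28);print(c)
for z in (48,):
  B=pz(f,319.5,62.5,z);E=pz(f,319.5,219,z);print(B,E,np.linalg.norm(B-E),np.degrees(np.arctan2(*(E-B)[1::-1])),B+(E-B)*47/160)
E
```

```text
t5 904 slope x,y [4.60000e-03 2.01000e-02 8.12599e+01] 3.977126082761462
s5 529 slope x,y [3.0000e-03 8.2000e-03 8.0639e+01] 1.219056983551245
[ 516.78991855 -125.27003953   80.        ] [ 500.05885193 -284.7629241    80.        ] [ 508.42438524 -205.01648181   80.        ] -95.98851925610624 160.3680417669335
[ 507.86354744 -205.29435132   80.        ] -95.77164864365048
bolts [ 509.54558758 -205.8989766    13.        ]
[[[ 42.5  41.5  26.3]
  [ 38.5 199.5  10.6]]]
[447.97451856 327.51641098  48.        ] [490.30956733 174.31063543  48.        ] 158.94736869962648 -74.55303252959324 [460.41043914 282.51221441  48.        ]
```

View pics/w5c.png

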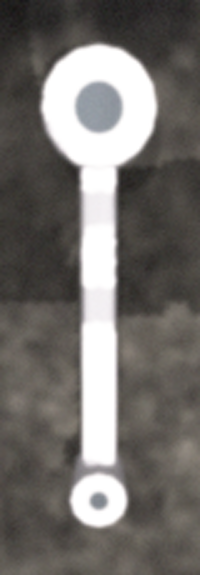

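```bash
python3 plan.py 460.8 282 120 15.4 1
```

```text
pos [481.7 215.  233.9] jaw 15.5 down [ 1.600e-02 -1.000e-04 -9.999e-01] F [-0.04 -0.39 -0.17] T [-0.04 -0.12 -0.04] w 83.38 t 6.1833 d [ -20.9   67.  -113.9] dj -0.1
-1.75 2.85 -0.06 0.03 1; -1.75 2.85 -0.06 0.03 1; -1.75 2.85 -0.06 0.03 1; -1.75 2.85 -0.06 0.03 1
```

Call:
carry_out(
  motion="-1.7 2.0 0 0 1; -1.7 2.5 0 0 1; -1.7 2.5 0 0 1; -1.0 1.5 0 0 1; 0 0 0 0 1; 0 0 0 0 1; 0 0 0 0 1",
)

```text
clock: 6.77
position: [470.9, 266.9, 148.5]
orientation: [0.564, -0.556, 0.426, -0.438]
force: [-0.7, 0.1, 0.1]
grip_width: 91.9
```

```bash
python3 plan.py 460.8 282 70 15.4 1
```

```text
pos [470.9 266.9 148.5] jaw 14.65 down [ 0.0201 -0.0013 -0.9998] F [-0.74  0.06  0.08] T [-0.05 -0.1  -0.03] w 91.87 t 6.7667 d [-10.1  15.1 -78.5] dj 0.75
-0.57 2.62 -0.20 -0.25 1; -0.57 2.62 -0.19 -0.25 1; -0.57 2.62 -0.19 -0.25 1
```

Call:
carry_out(
  motion="-0.7 2.0 -0.2 -0.4 1; -0.7 2.0 -0.2 -0.3 1; -0.4 1.5 -0.1 0 1; 0 0 0 0 1; 0 0 0 0 1",
)

```text
clock: 7.18
position: [468.7, 280.5, 99.1]
orientation: [0.568, -0.554, 0.423, -0.438]
force: [0.5, 0.7, 0.4]
grip_width: 92.2
```

```bash
python3 plan.py 460.8 282 60 15.4 1; python3 -c "
from h import *
save('wrist','w6')"
```

```text
pos [468.7 280.5  99.1] jaw 15.02 down [ 0.0298  0.003  -0.9996] F [0.49 0.73 0.37] T [-0.02 -0.07  0.01] w 92.16 t 7.1833 d [ -7.9   1.5 -39.1] dj 0.38
-0.18 1.95 -0.36 -0.19 1; -0.18 1.95 -0.36 -0.19 1
```

View pics/w6.png

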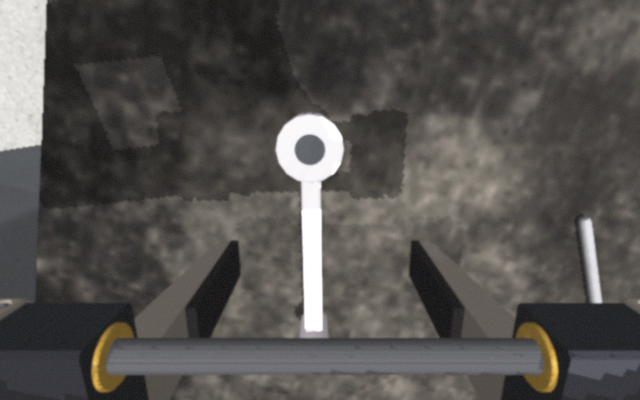

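Call:
carry_out(
  motion="-0.1 0.8 -0.3 -0.2 1; -0.1 0.8 -0.3 -0.2 1; -0.1 0.8 -0.2 0 1; 0 0.8 0 0 1; 0 0 0 0 1; 0 0 0 0 1",
)

```text
clock: 7.73
position: [463.2, 281.0, 67.8]
orientation: [0.571, -0.553, 0.42, -0.437]
force: [-0.2, 0.3, 0.0]
grip_width: 91.6
```

```bash
python3 plan.py 460.8 282 40 15.4 1; python3 -c "
from h import *
print(sense()['joint_positions'])
grab_frame('top')
print(sense()['joint_positions'])"; python3 plan.py 460.8 282 40 15.4 1
```

```text
pos [463.2 281.   67.8] jaw 15.35 down [ 0.035   0.0058 -0.9994] F [-0.18  0.31  0.01] T [-0.03 -0.08  0.  ] w 91.63 t 7.7333 d [ -2.4   1.  -27.8] dj 0.05
-0.16 2.78 -0.21 -0.05 1
[ 0.55152992  0.399768    1.95460617 -0.01964478  0.75444929  0.29779379]
[ 0.5515601   0.39979929  1.9546691  -0.01961609  0.75467541  0.29775912]
pos [463.1 281.   67.8] jaw 15.35 down [ 0.0348  0.0056 -0.9994] F [ 0.99 -0.65  0.2 ] T [-0.04 -0.1   0.02] w 92.06 t 7.7833 d [ -2.3   1.  -27.8] dj 0.05
-0.16 2.78 -0.19 -0.05 1
```

Call:
carry_out(
  motion="-0.1 1.0 -0.1 0 1; 0 1.0 -0.1 0 1; 0 1.0 0 0 1; 0 1.0 0 0 1; 0 0.9 0 0 1; 0 0 0 0 1; 0 0 0 0 1",
)

```text
clock: 8.37
position: [462.4, 281.8, 12.8]
orientation: [0.571, -0.553, 0.42, -0.437]
force: [0.2, -0.1, 0.1]
grip_width: 91.9
```

```bash
python3 plan.py 460.8 282 5.5 15.4 1
```

```text
pos [462.4 281.8  12.8] jaw 15.37 down [ 0.0341  0.0052 -0.9994] F [ 0.19 -0.06  0.05] T [-0.04 -0.09  0.01] w 91.9 t 8.3667 d [-1.6  0.2 -7.3] dj 0.03
-0.06 0.73 -0.15 -0.03 1
```

Call:
carry_out(
  motion="0 0.5 -0.1 0 1; 0 0.2 0 0 1; 0 0 0 0 1; 0 0 0 0 1",
)

```text
clock: 8.7
position: [461.8, 281.7, 5.1]
orientation: [0.571, -0.553, 0.42, -0.437]
force: [0.5, 1.2, -0.5]
grip_width: 92.0
```

```bash
python3 plan.py 460.8 282 5.5 15.4 1; python3 -c "
from h import *
save('wrist','w7')"
```

```text
pos [461.8 281.7   5.1] jaw 15.37 down [ 0.0342  0.0053 -0.9994] F [ 0.45  1.16 -0.52] T [ 0.02 -0.13  0.02] w 92.01 t 8.7 d [-1.   0.3  0.4] dj 0.03
-0.06 -0.04 -0.09 -0.03 1
```

View pics/w7.png

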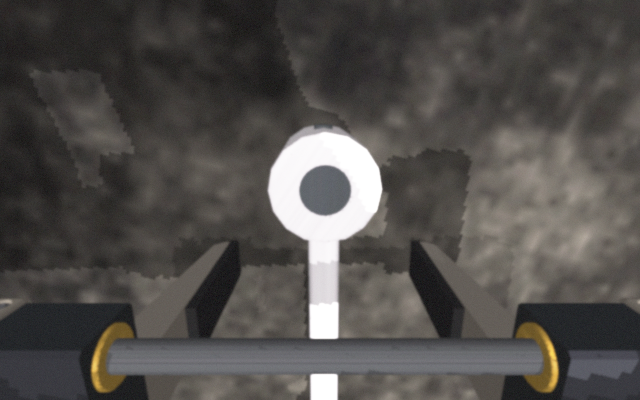

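```bash
python3 -c "
from h import *
f=dict(np.load('pics/w7.npz'))
B=pz(f,325,189,48);s=sense()
p=s['position'];print(B,np.linalg.norm((B-p)[:2]),p, np.degrees(np.arctan2(*(p-B)[1::-1])))"
```

```text
[447.66912816 327.6838948   48.        ] 48.10972011467692 [461.8750456  281.71937501   5.18541903] -72.82557301845334
```

Call:
carry_out(
  motion="0 0 0 0 -1; 0 0 0 0 -1; 0 0 0 0 -1; 0 0 0 0 -1; 0 0 0 0 -1; 0 0 0 0 -1; 0 0 0 0 -1; 0 0 0 0 -1; 0 0 0 0 -1",
)

```text
clock: 9.5
position: [462.8, 282.3, 6.6]
orientation: [0.572, -0.553, 0.42, -0.437]
force: [0.2, 0.2, -1.2]
grip_width: 34.0
```

Call:
carry_out(
  motion="0 0 0 0 -1; 0 0 0 0 -1; 0 0 0 0 -1; 0 0 0 0 -1; 0 0 0 0 -1; 0 0 0 0 -1",
)

```text
clock: 10.0
position: [462.3, 282.1, 6.6]
orientation: [0.572, -0.553, 0.42, -0.437]
force: [-0.3, -0.9, 0.2]
grip_width: 13.7
```

```bash
python3 plan.py 460.8 282 5.5 15.4 -1
```

```text
pos [462.3 282.1   6.6] jaw 15.36 down [ 0.0356  0.0063 -0.9993] F [-0.28 -0.94  0.17] T [-0.05 -0.03  0.07] w 13.69 t 10.0 d [-1.5 -0.1 -1.1] dj 0.04
-0.03 0.11 -0.15 -0.04 -1
```

Call:
carry_out(
  motion="0 -0.6 0 0 -1; 0 -1.0 0 0 -1; 0 -1.5 0 0 -1; 0 -2 0 0 -1; 0 -2 0 0 -1; 0 -2 0 0 -1; 0 -2 0 0 -1; 0 -2 0 0 -1; 0 -2 0 0 -1; 0 -1 0 0 -1; 0 0 0 0 -1; 0 0 0 0 -1",
)

```text
clock: 11.0
position: [453.6, 279.3, 179.4]
orientation: [0.571, -0.554, 0.42, -0.437]
force: [0.5, -0.5, -2.5]
grip_width: 13.7
```

```bash
python3 plan.py 512.2 -172.5 190 -6 -1; python3 -c "
from h import *
save('wrist','w8');save('side','s8',(210,200,350,340),5)"
```

```text
pos [453.6 279.3 179.4] jaw 15.37 down [ 0.0332  0.0048 -0.9994] F [ 0.45 -0.46 -2.5 ] T [-0.05 -0.03  0.01] w 13.69 t 11.0 d [  58.6 -451.8   10.6] dj -21.37
3.22 -0.08 -0.45 1.53 -1; 3.23 -0.08 -0.37 1.53 -1; 3.24 -0.08 -0.28 1.53 -1; 3.25 -0.08 -0.19 1.53 -1; 3.25 -0.08 -0.11 1.53 -1; 3.25 -0.08 -0.02 1.53 -1; 3.25 -0.08 0.07 1.53 -1; 3.25 -0.08 0.15 1.53 -1; 3.25 -0.08 0.24 1.53 -1; 3.24 -0.08 0.33 1.53 -1; 3.23 -0.08 0.41 1.53 -1; 3.22 -0.08 0.50 1.53 -1
3.20 -0.08 0.58 1.53 -1; 3.18 -0.08 0.67 1.53 -1
```

View pics/s8.png

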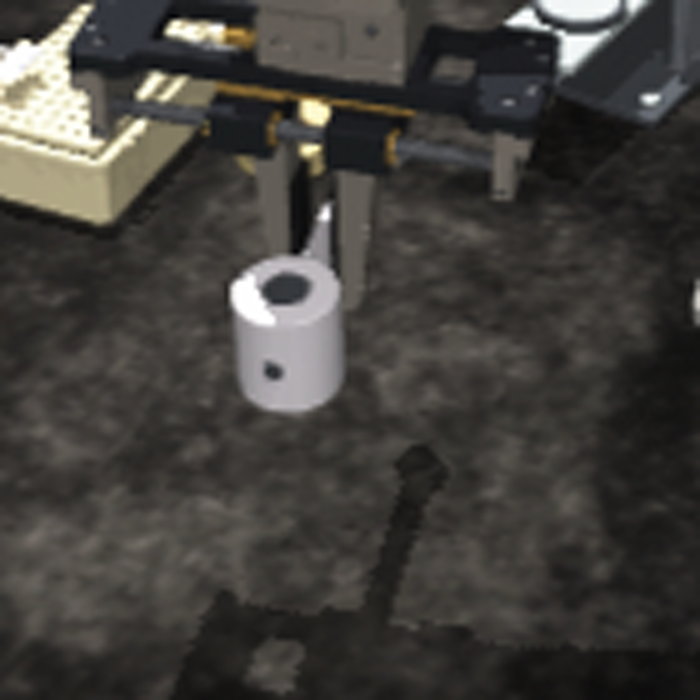

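View pics/w8.png

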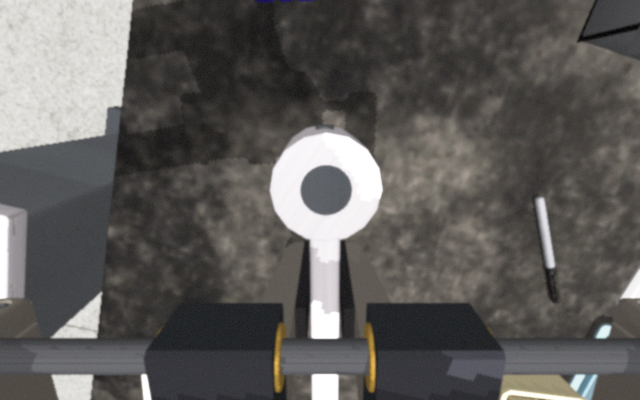

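Call:
carry_out(
  motion="2 -0.2 -0.3 1.5 -1; 3 -0.2 -0.3 1.5 -1; 3.2 -0.1 -0.3 1.5 -1; 3.2 0 -0.2 1.5 -1; 3.2 0 -0.1 1.5 -1; 3.2 0 0 1.5 -1; 3.2 0 0 1.5 -1; 3.2 0 0.1 1.5 -1; 3.2 0 0.2 1.5 -1; 3.2 0 0.3 1.5 -1; 2.5 0 0.4 1.5 -1; 1.5 0 0.2 1 -1",
)

```text
clock: 12.1
position: [488.5, -78.5, 167.4]
orientation: [-0.491, 0.487, -0.509, 0.512]
force: [0.8, 0.8, -1.9]
grip_width: 14.1
```

```bash
python3 plan.py 512.2 -172.5 190 -6 -1
```

```text
pos [488.5 -78.5 167.4] jaw -2.53 down [ 0.0077  0.0014 -1.    ] F [ 0.8   0.77 -1.87] T [-0.07 -0.07 -0.03] w 14.1 t 12.1 d [ 23.7 -94.   22.6] dj -3.47
3.09 -0.75 0.93 1.16 -1; 3.07 -0.75 0.99 1.16 -1; 3.05 -0.75 1.05 1.16 -1
```

Call:
carry_out(
  motion="1.5 -0.7 0.6 1 -1; 2 -0.7 0.7 1 -1; 2 -0.5 0.7 0.7 -1; 1.5 0 0.4 0.5 -1; 0 0 0 0 -1; 0 0 0 0 -1",
)

```text
clock: 12.6
position: [502.7, -156.9, 177.6]
orientation: [0.471, -0.473, 0.53, -0.524]
force: [0.0, -0.7, -2.9]
grip_width: 14.0
```

```bash
python3 plan.py 512.2 -172.5 160 -6 -1
```

```text
pos [ 502.7 -156.9  177.6] jaw -6.29 down [-0.0074  0.0045 -1.    ] F [ 0.02 -0.69 -2.91] T [-0.07 -0.04 -0.05] w 13.95 t 12.6 d [  9.5 -15.6 -17.6] dj 0.29
1.45 1.76 1.11 -0.29 -1
```

Call:
carry_out(
  motion="0.7 0.5 0.5 -0.2 -1; 0.6 0.5 0.5 0 -1; 0 0 0 0 -1; 0 0 0 0 -1; 0 0 0 0 -1",
)

```text
clock: 13.02
position: [509.9, -169.1, 163.0]
orientation: [0.472, -0.475, 0.53, -0.52]
force: [-0.0, -0.1, -2.9]
grip_width: 13.6
```

```bash
python3 plan.py 512.2 -172.5 147 -6 -1;python3 -c "
from h import *
save('wrist','w9');save('side','s9',(280,100,420,240),5);save('top','t9',(290,165,430,255),5)"
```

```text
pos [ 509.9 -169.1  163. ] jaw -5.92 down [-0.0131  0.007  -0.9999] F [-0.04 -0.08 -2.95] T [-0.05 -0.08 -0.06] w 13.58 t 13.0167 d [  2.3  -3.4 -16. ] dj -0.08
0.31 1.60 0.26 0.08 -1
```

View pics/s9.png

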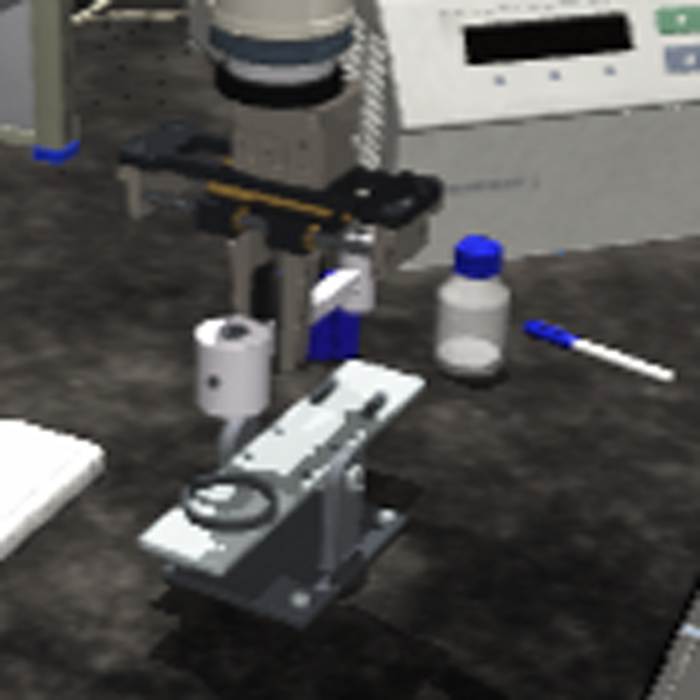

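View pics/w9.png

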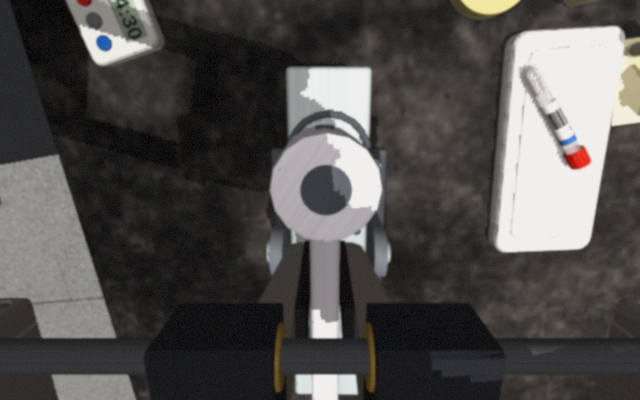

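View pics/t9.png

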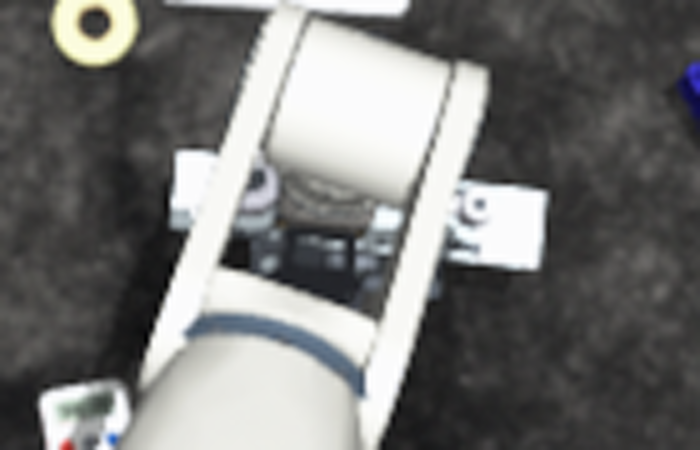

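```bash
python3 -c "
from h import *
f=dict(np.load('pics/w9.npz'))
im=f['image'][50:270,240:410,::-1];cv2.imwrite('pics/w9c.png',cv2.resize(im,None,fx=4,fy=2.7*4/2.7*0.68,interpolation=cv2.INTER_CUBIC))
"; python3 -c "
import cv2;f=__import__('numpy').load('pics/w9.npz')
im=f['image'][55:150,270:390,::-1];cv2.imwrite('pics/w9c.png',cv2.resize(im,None,fx=6,fy=6,interpolation=cv2.INTER_CUBIC))"
```

```text
(no output)
```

View pics/w9c.png

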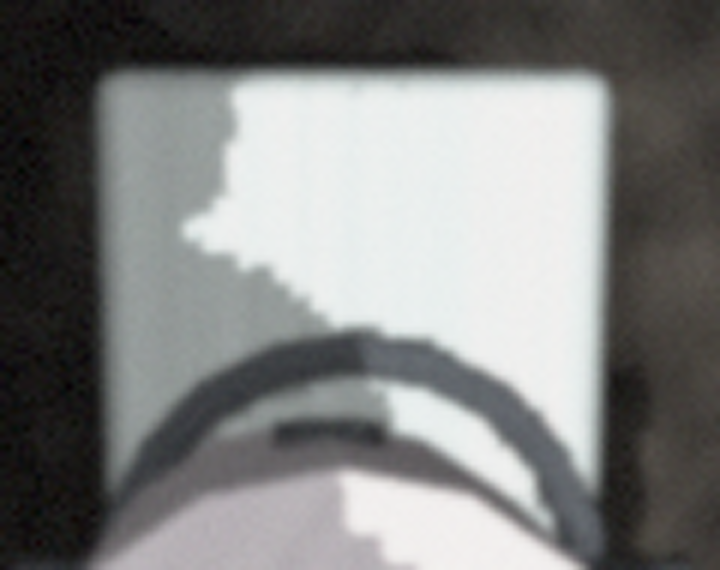

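```bash
python3 -c "
from h import *
f=dict(np.load('pics/w9.npz'))
q=lambda x,y:(270+(x+.5)/6-.5,55+(y+.5)/6-.5)
a=pz(f,*q(97,72),80);b=pz(f,*q(610,72),80);m=(a+b)/2
print('end corners',a,b,np.linalg.norm(a-b),'hinge axis az',np.degrees(np.arctan2(*(b-a)[1::-1])))
l=pz(f,*q(104,450),80);r=pz(f,*q(600,450),80);mm=(l+r)/2
print('axis az',np.degrees(np.arctan2(*(mm-m)[1::-1])),m,mm)
print('ring outer',pz(f,*q(360,330),88))
ax=np.array([np.cos(np.radians(-96)),np.sin(np.radians(-96))])
print('seat from end',m[:2]+60*ax,'from ring',pz(f,*q(360,330),88)[:2]+31*ax, 'from top', [508.7-80*ax[0],-205.3-80*ax[1]])
B=pz(f,325.5,189,204.4);p=sense()['position']
g=p-19*np.array([-.0131,.007,-1]);
print('boss',B,p,'dist',np.linalg.norm((B-g)[:2]),'az',np.degrees(np.arctan2(*(g-B)[1::-1])), 'boss predicted',g[:2]-47*ax)
"
```

```text
end corners [493.08998177 -63.03833322  80.        ] [551.53711243 -69.16477691  80.        ] 58.7673412273985 hinge axis az -5.983906967256916
axis az -95.95562776950267 [522.3135471  -66.10155507  80.        ] [ 517.9129282  -108.28487539   80.        ]
ring outer [520.29759672 -94.44608507  88.        ]
seat from end [ 516.0418393  -125.77286879] from ring [ 517.05721436 -125.27626383] from top [np.float64(517.0622770614123), np.float64(-125.73824837053814)]
boss [ 515.90500538 -122.27140784  204.4       ] [ 510.09186609 -169.18500153  163.54489779] dist 47.37449458030587 az -96.74508532650172 boss predicted [ 515.25360387 -122.57547245]
```

Call:
carry_out(
  motion="0.3 0.6 0.1 0 -1; 0 0.6 0 0 -1; 0 0.3 0 0 -1; 0 0 0 0 -1; 0 0 0 0 -1; 0 0 0 0 -1",
)

```text
clock: 13.67
position: [510.6, -172.0, 147.3]
orientation: [0.472, -0.475, 0.529, -0.521]
force: [0.1, 0.1, -2.5]
grip_width: 14.0
```

```bash
python3 plan.py 511.3 -172.4 146.6 -6 -1
```

```text
pos [ 510.6 -172.   147.3] jaw -5.88 down [-0.0116  0.0065 -0.9999] F [ 0.1   0.13 -2.55] T [-0.09 -0.01  0.01] w 14.0 t 13.6667 d [ 0.7 -0.4 -0.7] dj -0.12
0.04 0.07 0.07 0.12 -1
```

Within 1 mm. Final look to verify.

```bash
python3 -c "
from h import *
save('wrist','w10');save('side','s10',(270,100,420,230),5);save('top','t10',(290,165,450,255),5)
from tilt import *
f=dict(np.load('pics/s10.npz'))
W,im,u,v,d=tilt(f)
rel=W[:,:2]-[508.7,-205.3];lx=rel@[-.1045,-.9945];ly=rel@[.9945,-.1045]
m=(abs(lx)<135)&(abs(ly)<26)&(d>0)&(W[:,2]>60)&(W[:,2]<100)&(im.min(1)>90)
A=np.c_[lx,ly,lx*0+1][m];z=W[m,2];w=z>0
for _ in range(5):
  c,*_r=np.linalg.lstsq(A[w],z[w],rcond=None);r=z-A@c;w=abs(r)<2.5*r[w].std()
print('plate slope',c,w.sum(),r[w].std())
# lever bar / tops from side depth
m=(abs(lx)<110)&(abs(ly)<24)&(W[:,2]>183)&(W[:,2]<193)&(d>0)&(im.min(1)>90)
for lo,hi in((-110,-55),(60,100)):
  k=m&(lx>lo)&(lx<hi);print(lo,k.sum(),W[k].mean(0) if k.any() else '',np.median(lx[k]),np.median(ly[k]),np.percentile(W[k,2],[10,50,90]) if k.any() else '')
"; python3 plan.py 511.3 -172.4 146.6 -6 -1
```

```text
plate slope [2.67347222e-03 9.37936889e-03 8.08026884e+01] 522 1.2974639180472562
-110 91 [ 512.24991028 -118.23022038  188.69661733] -89.91158931894113 -7.581807452771892 [184.22482885 189.33353826 191.1494434 ]
60 8 [ 498.69412033 -284.63250302  188.57740713] 79.63074686694586 -2.951313156428839 [187.55899342 188.88637971 189.1963244 ]
pos [ 510.8 -172.   147.5] jaw -5.88 down [-0.0111  0.0063 -0.9999] F [-0.1   0.08 -2.27] T [-0.06 -0.15  0.02] w 13.88 t 13.8167 d [ 0.5 -0.4 -0.9] dj -0.12
0.03 0.09 0.05 0.12 -1
```

View pics/s10.png

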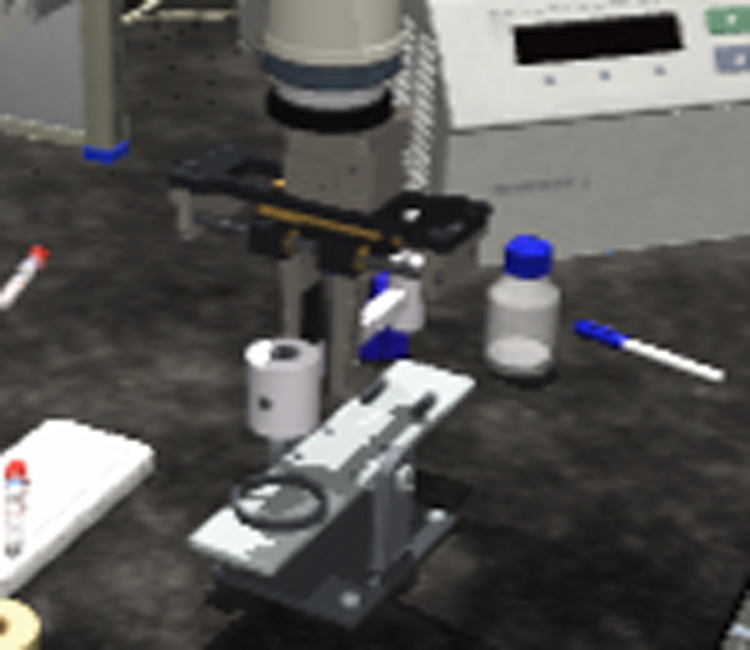

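View pics/t10.png

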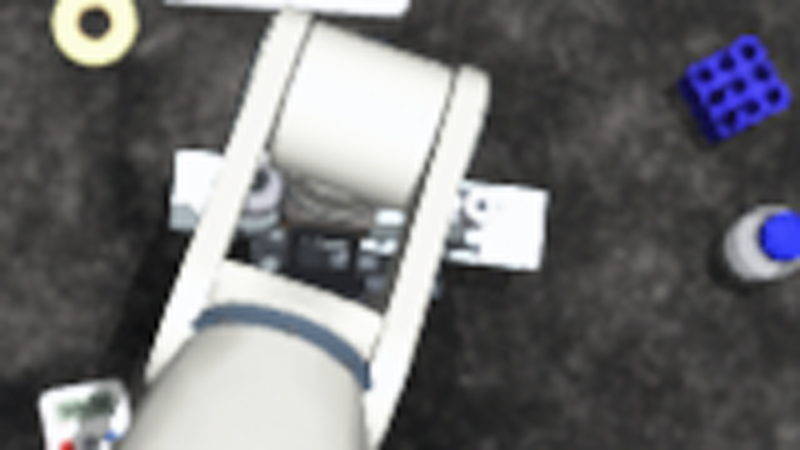

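View pics/w10.png

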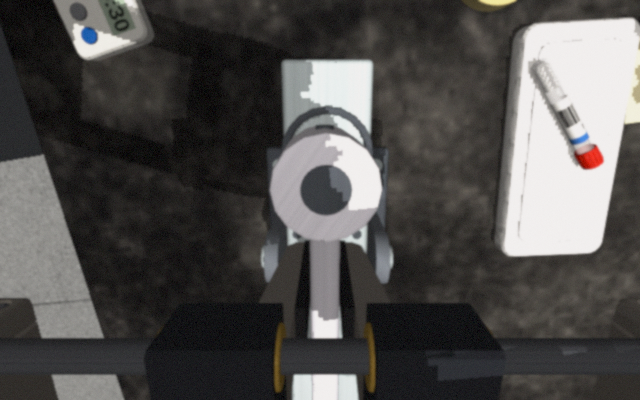

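```bash
python3 -c "
from h import *
f=dict(np.load('pics/t10.npz'));w=dict(np.load('pics/w10.npz'))
q=lambda x,y:(290+(x+.5)/5-.5,165+(y+.5)/5-.5)
ax=np.array([-.1045,-.9945]);ay=np.array([.9945,-.1045])
for n,p in (('eye',pz(f,*q(481,205),188.8)),('boss top',pz(f,*q(263,181),188.8)),('boss w',pz(w,325.5,189,188.8))):
  r=p[:2]-[508.7,-205.3]; print(n,p,'fixture x,y',r@ax,r@ay)
print(dict(hand_in() or {}))
"
```

```text
eye [ 500.94797999 -284.5024882   188.8       ] fixture x,y 79.57696060183791 0.5672761137806581
boss top [ 516.4671569  -130.61371274  188.8       ] fixture x,y -75.08718057777384 -0.08027947710984217
boss w [ 516.46958502 -125.06412844  188.8       ] fixture x,y -80.6064958993329 -0.6577962706386168
the job is handed in; nothing more can be done
{}
```

I levelled the plate, then picked up the lever by its balance point and moved it over the fixture. I handed the job in at about 14 s with the lever still held there.

- **Plate:** I pressed the ring end down until the fingertips stood at z = 80.1 mm. Depth checks with the lever in place showed a slope of about 0.003 rad along the plate. Across the plate they showed 0.01–0.02 rad. The plate cannot tilt that way, so I put this down to camera error.
- **Lever position:** In fixture coordinates the boss is at about (-80.6, -0.7) mm and the eye at about (79.6, 0.6) mm, against targets of (-80, 0) and (80, 0). The top-view reading of the boss disagreed, giving x = -75 mm. The arm partly hides the boss there, so I trusted the wrist camera.
- **Height and level:** The underside is about 61 mm above the plate. Both lever ends read the same height, about 189 mm at the top. The gripper's lean is about 0.013 rad.
- **Contact and bystanders:** I saw no sign of the lever touching the fixture; the wrist force showed only the lever's weight, about 2.5 N. The tape roll and bottle look undisturbed in the last pictures, though I did not measure their positions again.

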